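# Coast-down check of a banding wheel

### The job

The banding wheel has been cleaned and needs its coast-down check with the bowl on it: push its upright knob with the gripper to set the wheel turning, either way round, at about a quarter turn a second (1.5 rad/s, never over half a turn a second), and take the gripper off it. While the wheel coasts freely, keep the gripper right above the moving knob without touching anything on the wheel, so that the sensor in the palm can measure its wobble: the point between the finger pads stays within 3 cm sideways of the knob's centre and no more than 8 cm above its top, from soon after the push (at least 5 s of brisk turning) until the wheel has run down to a standstill by itself, and for a second more. Push gently, keep the bowl standing in the middle of the wheel, and leave the other things on the table alone.

Things in the scene. Friction and masses are not known exactly. Their poses are not given: they have to be found in the camera images.
- banding_wheel: Banding wheel (potter's hand turntable), bolted to the table: a dark cast foot 170 mm across and an aluminium head under a white plaster bat 260 mm across (the bat 14 mm thick) whose upper face is 100 mm above the table. Origin: centre of the foot's underside, on the turning axis (vertical).
- bat_center (a point): Point on the turning axis at the bat's upper face, 100 mm above the table.
- knob_top (a point): Centre of the top face of the upright round wooden knob fixed on the bat, the only tall thing fixed on it: 30 mm across (32 mm at its topmost 4 mm), 60 mm tall above the bat, standing 95 mm from the turning axis and going round with the wheel. Its z axis is up.
- wheel_head (a joint): Turning angle of head with bat and knob (rad, anticlockwise from above positive; at 0 the knob lies along the foot's x axis; turns many times round either way). Nominal: 2.4 kg, inertia 0.020 kg m2 about the axis, bearing drag 0.0024 N m constant plus 0.0006 N m s/rad: slows by 0.12 to 0.17 rad/s2, 11 s from 1.5 rad/s to rest. Mass differs by -20 to +30 %.
- bowl: Terracotta bowl standing loose about the middle of the bat (within 10 mm), 90 mm across the rim, 55 mm tall, 0.22 kg; nothing holds it but friction. Origin: centre of its underside.
- brush: Bystander, loose, to be left alone: flat decorating brush with a wooden handle, 190 mm long, lying near the wheel. Origin: middle of its length.
- glaze_jar: Bystander, loose, to be left alone: white-capped lidded jar, 60 mm across, 75 mm tall, beside the wheel. Origin: centre of its underside.
- rib: Bystander, loose, to be left alone: round flat wooden rib, 76 mm across, 10 mm thick, beside the wheel. Origin: centre of its underside.
- cup_a: Bystander, loose, to be left alone: white cup, 72 mm across, 85 mm tall. Origin: centre of its underside.
- stain_can: Bystander, loose, to be left alone: closed grey can, 68 mm across, 90 mm tall. Origin: centre of its underside.
Things that resemble listed ones, but are neither listed nor needed, are in the scene too. What is shaped like the bowl but blue is not meant.

How it is judged:
On the way, in this order (a step that is already met when the one before it is completed fails the run):
1. the wheel is pushed up to a brisk turn (over 0.9 rad/s) ((velocity of joint wheel_head above 0.9 rad/s or velocity of joint wheel_head below -0.9 rad/s)), for 0.1 s.
2. the gripper follows right above the knob while the wheel coasts untouched (over 0.4 rad/s), for 4 s ((velocity of joint wheel_head above 0.4 rad/s or velocity of joint wheel_head below -0.4 rad/s) and contact force between each of the fingers, the arm and banding_wheel below 0.05 N and horizontal distance between the grasp point and knob_top below 0.035 m and z of the grasp point in the frame of knob_top between 0 and 0.1 m), for 4 s.
3. it still follows the untouched knob as the wheel runs down (0.1 to 0.4 rad/s), for 0.6 s ((velocity of joint wheel_head above 0.1 rad/s or velocity of joint wheel_head below -0.1 rad/s) and not (velocity of joint wheel_head above 0.4 rad/s or velocity of joint wheel_head below -0.4 rad/s) and contact force between each of the fingers, the arm and banding_wheel below 0.05 N and horizontal distance between the grasp point and knob_top below 0.035 m and z of the grasp point in the frame of knob_top between 0 and 0.1 m), for 0.6 s.
4. the wheel stands still, the gripper right above the knob, not touching (not (velocity of joint wheel_head above 0.03 rad/s or velocity of joint wheel_head below -0.03 rad/s) and contact force between each of the fingers, the arm and banding_wheel below 0.05 N and horizontal distance between the grasp point and knob_top below 0.035 m and z of the grasp point in the frame of knob_top between 0 and 0.1 m), for 0.5 s.
At the end, for the whole second after the job is handed in: The wheel stands still (under 0.03 rad/s) and untouched, the TCP is within 35 mm sideways of the knob's centre and less than 100 mm above its top, and the bowl stands upright on the bat within 30 mm of the axis (all of step 4 and horizontal distance between bowl and bat_center below 0.03 m and z of bowl in the frame of bat_center between -0.01 and 0.01 m and angle between bowl's own z axis and vertical below 0.2 rad).
It fails at once if the wheel spun faster than 3.3 rad/s (velocity of joint wheel_head above 3.3 rad/s or velocity of joint wheel_head below -3.3 rad/s).
It fails at once if the wheel rammed with more than 40 N (contact force between any of the fingers, the arm and banding_wheel above 40 N).
It fails at once if the bowl displaced or tipped (not (horizontal distance between bowl and bat_center below 0.03 m and z of bowl in the frame of bat_center between -0.01 and 0.01 m and angle between bowl's own z axis and vertical below 0.2 rad)).
It fails at once if another thing on the table moved by more than 30 mm (distance of any of brush, glaze_jar, rib, cup_a, stain_can from where it was at the start of the episode above 0.03 m).
It also fails if it takes over 64 s, if anything falls off the work surface, if the arm or the gripper's body presses on something with over 40 N, if the wrist force passes 120 N, or if a joint passes its speed limit or range.

### The arm

A 6-joint arm with a two-finger parallel gripper is mounted at the origin on the work surface. World frame = base frame: x ahead of the robot, y to its left, z up, the work surface at z = 0. Lengths are in m, angles in rad, forces in N, time in s.
With the tool pointing down it reaches from about 0.375 to 0.9 m from the base axis. Payload 3.1 kg.
Tool frame: the origin (TCP) lies between the finger pads, 19 mm behind the fingertips; this is the grasp point; z points along the fingers, y is the line along which they close (so a half turn about z gives the same grasp; the last joint's range is limited). The gripper opens to 87 mm and grips with 3 to 60 N. Pads are 19 mm wide; open, the fingers measure 117 mm over their backs; the gripper's body (75 mm by 190 mm) begins 51 mm behind the grasp point.
Start: joints at [-1.306, 0.527, 1.433, -0, 1.181, -0.178], TCP at [0.268, -0.565, 0.241] pointing down, gripper open.
Joint ranges: [-3.08, 3.08], [-0.75, 2.2], [0.22, 2.44], [-1.43, 4.57], [0, 2.65], [-2.85, 2.85]. Speed limits (rad/s): [2.79, 2.79, 3.14, 3.14, 3.14, 3.14].

### API

Orientations are given as a unit quaternion [x, y, z, w].
In Python, from rig import robot gives the robot as it stands. The module is installed in compiled form; this text tells all that it offers.
- The arm moves only by the tool play_rows, never from a script. Its arguments are lists of equal length, an entry for each row: "gripper": the closure, from -1 (fully open) to 1 (shut); "delta_pos": the shift along the tool's x, y, z in cm, a list of three; "turn": the turn, a rotation vector about the tool's x, y, z in rad, a list of three. A call has 1 to 12 rows; each row is the pose to reach, as a shift and turn from the pose commanded when the call began, along the tool's axes at that moment; what a row does not reach only later rows make up. A row lasts 1/8 s, in which the tool goes at most 62.5 mm and 10.7 degrees, less where a joint would pass 70% of its speed; a pose out of reach is approached as far as the arm can. A call with a gripper value outside its range is refused whole. The fingers move at their own pace and stop on an object; "squeeze" is the grip in N (left out, the last holds). Time passes only in rows, so rows that repeat a pose let the fingers close. It gives the time, the measured TCP pose, the force, the opening and the grip force at its end, in the units of the state.
- robot.get_obs(): the state, without advancing time (a new reading comes with each control period).
- robot.camera(name): name is "scene" or "top"; returns a dict with "color" (400x640x3 uint8, red, green, blue), "vfov" (degrees; the focal length in pixels is half the picture's height over the tangent of half this angle, whatever the lens; pixels are square), "cx", "cy" (the principal point, pixels), "k1" (the pictures are not rectified: a ray, as slopes to the right and down, at radius r is drawn at 1 + k1 r^2 times it, then the intrinsics apply), "R" (3x3) and "t" (3): a world point X has camera coordinates R X + t. Camera axes: x right, y down, z forward; pixel columns grow to the right and rows downward; lengths in m; the calibration is good to about 2 mm. A picture is of the moment at which its call begins. There is no depth.
- robot.hand_in(): hands the job in; it is judged then, once.
The state is a dict: "time": time; "q": joint angles; "joint_velocities": joint speeds; "joint_torque": joint torques, N m; "position": TCP position; "tool_rot": TCP orientation; "ft_force": force on the tool from outside, world axes, zero at the start; "moment": the same for the moment, N m; "grip_width": finger opening in m; "grip_force": force on a finger pad.
Only numpy, scipy, OpenCV 4.12 (cv2) and the standard library are available. Lean on these libraries where they do the work, as an engineer would, in place of code of your own. Each camera call takes 0.05 s, during which the arm holds its last target. There are 200 camera calls.

## Working session

There is one attempt and no reset: what is moved stays moved. The work goes in short steps, Python scripts to look and compute and a tool call to move; the robot and the scene stay as the last step left them, time stands still between calls to the robot, and variables do not carry over. Pictures are saved under pics/ and viewed, at most 10 in all, crops included, and the job is handed in when it is done.

Besides the shell and the picture viewer there is one more tool, called after "Request:" as name(argument=value, ...) on one line, values as JSON. play_rows: Moves the arm, as the interface text tells. Its arguments: {"type":"object","properties":{"gripper":{"type":"array","items":{"type":"number"}},"delta_pos":{"type":"array","items":{"type":"array","items":{"type":"number"}}},"turn":{"type":"array","items":{"type":"array","items":{"type":"number"}}},"squeeze":{"type":"number"}},"required":["gripper","delta_pos","turn"]}

```bash
mkdir -p pics; python3 - <<'E'
from rig import robot
import cv2
for n in("scene","top"):
    c=robot.camera(n);cv2.imwrite(f"pics/{n}0.png",c["color"][:,:,::-1]);print(n,c["vfov"],c["cx"],c["cy"],c["k1"],c["R"],c["t"])
print(robot.get_obs())
E
```

```text
scene 43.33961153103549 318.66818796337617 204.56651561781155 -0.15518800297229954 [[-0.66882094  0.74340576 -0.00513957]
 [ 0.4783886   0.42508015 -0.76840823]
 [-0.56905438 -0.51638623 -0.63993935]] [ 0.3533438  -0.15426786  1.9270883 ]
top 44.72574069200961 319.99433173306716 199.03020107576035 0.007366547504069591 [[ 2.37285099e-02 -9.99715155e-01  2.56256717e-03]
 [-9.96776657e-01 -2.38551069e-02 -7.65978416e-02]
 [ 7.66371534e-02 -7.36754495e-04 -9.97058777e-01]] [-0.02671455  0.53779953  1.39253154]
{'time': 0.1, 'q': array([-1.30649031e+00,  5.28378435e-01,  1.43377695e+00, -4.73142146e-05,
        1.18136905e+00, -1.78492516e-01]), 'joint_velocities': array([-0.0013493 , -0.00296483, -0.00358446,  0.00120756,  0.00093686,
        0.00031985]), 'joint_torque': array([-6.03011958e-04, -4.40987420e+01, -1.77150661e+01,  6.35481323e-02,
        5.34013531e-02, -5.27330030e-05]), 'position': array([ 0.2676487 , -0.56410661,  0.24036534]), 'tool_rot': array([ 9.75588701e-01,  2.19603628e-01, -6.32875135e-05, -9.64063315e-04]), 'ft_force': array([-0.98818589,  0.93201532, -0.72680963]), 'moment': array([ 0.04211477, -0.02024048, -0.0245398 ]), 'grip_force': 0.0, 'grip_width': 0.08698704672123989}
```

View pics/scene0.png

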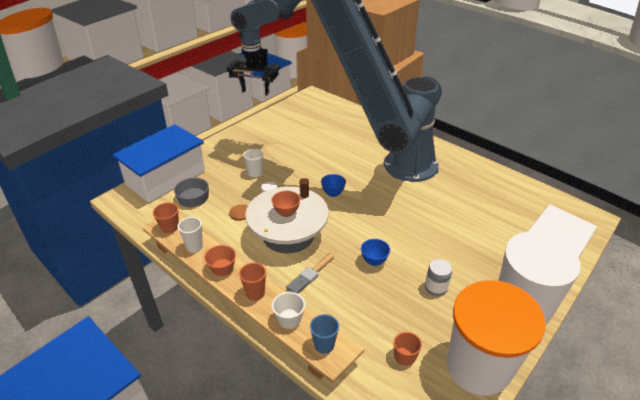

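View pics/top0.png

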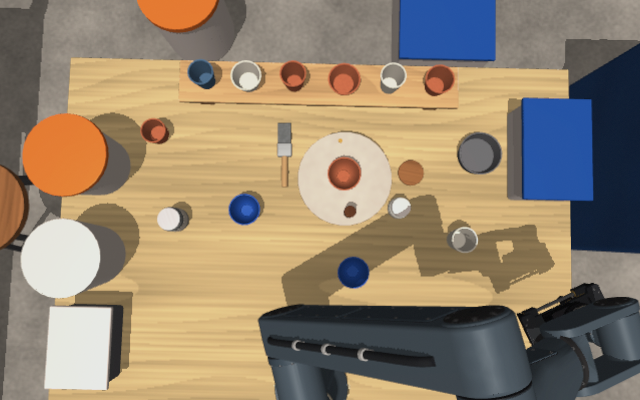

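Top view: bat centred at about (345,178) with the bowl at (344,173), the dark knob at (350,211), the glaze jar at (399,207), the rib at (410,172) and the brush at (285,155). The scene view agrees: knob at (304,188), bat at (287,213).

```bash
cat > h.py <<'E'
import numpy as np, cv2
from rig import robot
def K(c):
    f=200/np.tan(np.radians(c["vfov"])/2); return np.array([[f,0,c["cx"]],[0,f,c["cy"]],[0,0,1.]]), np.array([c["k1"],0,0,0,0.])
def plane(c,uv,z):
    k,d=K(c); p=cv2.undistortPoints(np.float64(uv).reshape(-1,1,2),k,d).reshape(-1,2)
    r=np.c_[p,np.ones(len(p))]@c["R"]; o=-c["R"].T@c["t"]
    return o+r*((z-o[2])/r[:,2])[:,None]
def project(c,X):
    k,d=K(c); return cv2.projectPoints(np.float64(X).reshape(-1,1,3),cv2.Rodrigues(c["R"])[0],c["t"],k,d)[0].reshape(-1,2)
def blobs(m,amin=20):
    n,l,s,ce=cv2.connectedComponentsWithStats(m.astype(np.uint8)); return [(s[i,4],ce[i],l==i) for i in range(1,n) if s[i,4]>amin]
E
python3 - <<'E'
from h import *
c=robot.camera("top");im=c["color"];hsv=cv2.cvtColor(im,cv2.COLOR_RGB2HSV).astype(int)
roi=np.zeros(im.shape[:2],bool);roi[120:235,290:400]=1
# bat
m=(hsv[...,1]<60)&(hsv[...,2]>150)&roi
a,ce,b=max(blobs(m),key=lambda t:t[0])
cn=max(cv2.findContours(b.astype(np.uint8),0,cv2.CHAIN_APPROX_NONE)[0],key=cv2.contourArea)
P=plane(c,cv2.convexHull(cn).reshape(-1,2),0.1)[:,:2]
from scipy.optimize import least_squares
s=least_squares(lambda p:np.hypot(*(P-p[:2]).T)-p[2],[*P.mean(0),.13],loss='soft_l1',f_scale=.002);print("bat",s.x,a)
bc=s.x[:2]
o=-c["R"].T@c["t"];print("cam",o)
mk=(im.max(2)<110)&roi
for a,ce,b in blobs(mk): print("dark",a,ce,plane(c,[ce],.16))
print(im[205:218,342:358].max(2))
for n,y0,y1,x0,x1 in[("bowl",155,190,325,365),("jar",195,222,388,412),("rib",155,190,395,426)]: 
  pass
print("bowl/jar/rib/cup/brush",plane(c,[[344,173]],.155),plane(c,[[400,207]],.075),plane(c,[[410,172]],.01),plane(c,[[464,238]],.085),plane(c,[[285,122],[285,187]],.01))
print("batcentre px",project(c,[*bc,.1]))
c2=robot.camera("scene");im2=c2["color"]
print("scene bat px",project(c2,[*bc,.1]))
np.save("bc.npy",bc)
cv2.imwrite("pics/crop.png",np.hstack([cv2.resize(im[140:240,290:420,::-1],None,fx=3,fy=3),cv2.resize(im2[160:260,230:360,::-1],None,fx=3,fy=3)]))
E
```

```text
bat [ 0.59226183 -0.07931855  0.12846468] 5678
cam [ 0.42998026 -0.01285172  1.42969853]
dark 69 [340.94202899 183.28985507] [[ 0.57033899 -0.06780592  0.16      ]]
dark 102 [349.35294118 210.97058824] [[ 0.49810356 -0.09128236  0.16      ]]
[[227 227 226 214 171 136 123 119 122 123 129 137 139 140 167 211]
 [226 226 226 189 127 115  97  91  94  98 107 116 130 140 191 225]
 [226 226 210 152 101  99  98  96  97  98  96  95 112 135 192 226]
 [226 226 181  99  99 102  99  96  98  99  97  95 100 114 187 226]
 [226 219 163  97 102 102 100  96  97  99  97  96  96 100 182 226]
 [226 194 126 103 103 102 100  97  97  99  98  96  96 105 186 226]
 [225 172  92 106 102 103 101  98  98  99  99  97  96 101 183 226]
 [225 171  89 105 103 102 102  99  98  99  98  97  97  96 181 226]
 [224 182 102  98 103 103 103 100  98 100  99  98  97 130 197 226]
 [224 188 104  85 102 103 103 101  98  99 100  98 117 179 220 227]
 [224 208 150  92 103 112 105 101  99 100 101 118 169 215 226 226]
 [224 224 209 153 105  97  93  95  96 117 131 167 215 226 226 226]
 [224 224 224 208 162 133 138 129 149 187 194 212 226 226 226 226]]
bowl/jar/rib/cup/brush [[ 0.59840252 -0.07553778  0.155     ]] [[ 0.51714005 -0.2376966   0.075     ]] [[ 0.62517826 -0.27674614  0.01      ]] [[ 0.43509351 -0.41338523  0.085     ]] [[0.76553887 0.09522275 0.01      ]
 [0.57203625 0.08958116 0.01      ]]
batcentre px [[344.29345563 177.84435002]]
scene bat px [[285.84548322 210.50680672]]
```

View pics/crop.png

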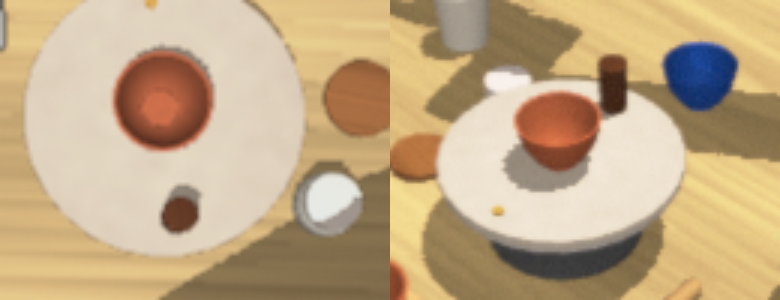

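```bash
cat >> h.py <<'E'
import json,os
from scipy.spatial.transform import Rotation as Ro
C=np.array([.5923,-.0793])
def cmd():  # commanded pose: x,y,z, tool-y azimuth
    return np.array(json.load(open("cmd.json")))
def rows(targets):  # [x,y,z,az] world -> rounded rows, remembers end pose
    p=cmd(); a=p[3]; ty=np.array([np.cos(a),np.sin(a)]); tx=np.array([-ty[1],ty[0]])
    D=[];T=[]
    for t in targets:
        d=np.array(t[:3])-p[:3]
        D.append([round(100*float(v),1) for v in(d[:2]@tx,d[:2]@ty,-d[2])]); T.append([0,0,round(-float(t[3]-a),3)])
    print("delta_pos",json.dumps(D).replace(" ",""));print("turn",json.dumps(T).replace(" ",""),len(D))
    d=np.array(D[-1])/100; e=p[:2]+d[0]*tx+d[1]*ty
    json.dump([e[0],e[1],p[2]-d[2],a-T[-1][2]],open("cmd.json","w"))
def tcp(phi,off,z,az=None):  # off: mm ahead of knob along anticlockwise tangent
    r=np.array([np.cos(phi),np.sin(phi)]);t=np.array([-r[1],r[0]])
    return [*(C+.095*r+off*t),z,phi+np.pi/2 if az is None else az]
E
python3 - <<'E'
from h import *
o=robot.get_obs();y=Ro.from_quat(o["tool_rot"]).as_matrix();print(y)
json.dump([.268,-.565,.241,float(np.arctan2(y[1,1],y[0,1]))],open("cmd.json","w"))
phi=np.arctan2(-.0910+.0793,.4977-.5923);print(phi)
rows([tcp(phi,0,.21)]*1)
E
```

```text
[[ 9.03548310e-01  4.28486054e-01 -3.91732904e-04]
 [ 4.28486182e-01 -9.03547377e-01  1.31521386e-03]
 [ 2.09601562e-04 -1.35621140e-03 -9.99999058e-01]]
-3.018538894482974
delta_pos [[41.1,-33.0,3.1]]
turn [[0,0,0.32]] 1
```

Request:
play_rows(gripper=[-1,-1,-1,-1,-1,-1,-1,-1,-1,-1,-1], delta_pos=[[41.1,-33.0,0],[41.1,-33.0,0],[41.1,-33.0,0],[41.1,-33.0,0],[41.1,-33.0,0],[41.1,-33.0,0],[41.1,-33.0,0],[41.1,-33.0,0],[41.1,-33.0,0],[41.1,-33.0,3.1],[41.1,-33.0,3.1]], turn=[[0,0,0.32],[0,0,0.32],[0,0,0.32],[0,0,0.32],[0,0,0.32],[0,0,0.32],[0,0,0.32],[0,0,0.32],[0,0,0.32],[0,0,0.32],[0,0,0.32]])

```text
time: 1.58
position: [0.4962, -0.0892, 0.2086]
tool_rot: [0.998, 0.062, -0.002, -0.001]
ft_force: [-0.3, -0.0, 0.9]
grip_width: 0.087
grip_force: 0.0
```

```bash
python3 - <<'E'
from h import *
c=robot.camera("scene");im=c["color"];o=robot.get_obs();print(o["time"],o["position"],cmd(),o["ft_force"])
p=project(c,[.4977,-.091,.16])[0];b=project(c,[[*C,.1]])[0];print(p,b,im[int(p[1])+4,int(p[0])])
cv2.imwrite("pics/s1.png",cv2.resize(im[120:270,210:370,::-1],None,fx=4,fy=4))
E
```

```text
1.625 [ 0.49708674 -0.09001929  0.20966264] [ 0.49795779 -0.09072116  0.21       -1.44797934] [ 0.67550552  0.55694028 -0.0373954 ]
[303.46570938 179.92569825] [285.84106749 210.51531542] [73 44 29]
```

View pics/s1.png

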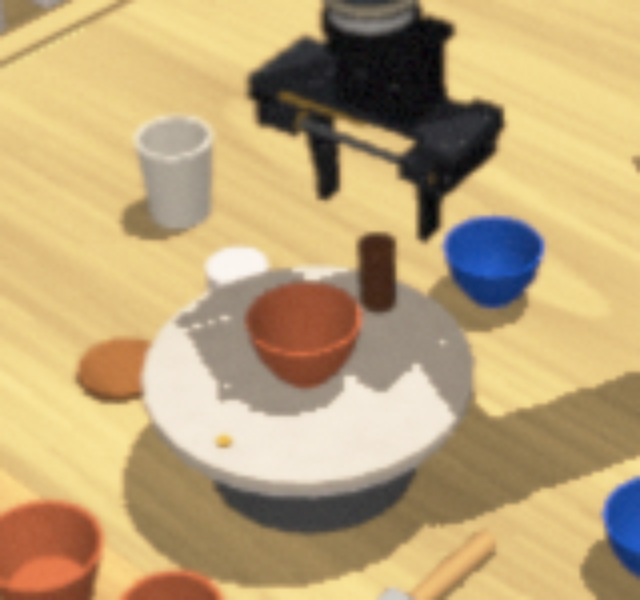

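The scene view shows the knob between the open fingers, its top at about (304,180), where I predicted it. The orange mark on the bat is at (266,230). Next I descend astride the knob and bring the trailing finger close to it.

```bash
cat >> h.py <<'E'
def look(phi0=None):
    c=robot.camera("scene");im=c["color"].astype(int);R,G,B=im[...,0],im[...,1],im[...,2]
    ang=np.linspace(0,2*np.pi,60);ring=lambda r,z:project(c,np.c_[C[0]+r*np.cos(ang),C[1]+r*np.sin(ang),0*ang+z])
    roi=np.zeros(im.shape[:2],np.uint8);cv2.fillPoly(roi,[np.int32(cv2.convexHull(np.float32(np.r_[ring(.115,.1),ring(.115,.165)])))],1)
    out={}
    m=(roi>0)&(R<125)&(R>1.35*B)&(G<.8*R)
    m=cv2.morphologyEx(m.astype(np.uint8),cv2.MORPH_OPEN,np.ones((3,3)))
    for a,ce,b in blobs(m,30):
        X=plane(c,[ce],.13)[0,:2]-C; out.setdefault("knob",[]).append((int(a),round(float(np.arctan2(X[1],X[0])),3),round(float(np.hypot(*X)),3)))
    bat=np.zeros(im.shape[:2],np.uint8);cv2.fillPoly(bat,[np.int32(ring(.127,.1))],1)
    m=(bat>0)&(R-B>70)&(G-B>30)&(R-G<R*.42)
    for a,ce,b in blobs(m,1):
        X=plane(c,[ce],.1)[0,:2]-C; out.setdefault("mark",[]).append((int(a),round(float(np.arctan2(X[1],X[0])),3),round(float(np.hypot(*X)),3)))
    return robot.get_obs()["time"],out,c["color"]
E
python3 - <<'E'
from h import *
t,o,im=look();print(t,o)
phi=-3.0185
rows([tcp(phi,0,.18),tcp(phi,0,.153),tcp(phi,0,.153),tcp(phi,.01,.153),tcp(phi,.018,.153),tcp(phi,.024,.153),tcp(phi,.024,.153)])
E
```

```text
1.675 {'knob': [(161, -3.038, 0.095)], 'mark': [(30, -2.408, 0.128), (3, -3.024, 0.128), (43, -1.249, 0.124), (10, 0.164, 0.105)]}
delta_pos [[0.0,0.0,3.0],[0.0,0.0,5.7],[0.0,0.0,5.7],[0.0,1.0,5.7],[0.0,1.8,5.7],[0.0,2.4,5.7],[0.0,2.4,5.7]]
turn [[0,0,-0.0],[0,0,-0.0],[0,0,-0.0],[0,0,-0.0],[0,0,-0.0],[0,0,-0.0],[0,0,-0.0]] 7
```

Request:
play_rows(gripper=[-1,-1,-1,-1,-1,-1,-1], delta_pos=[[0,0,3.0],[0,0,5.7],[0,0,5.7],[0,1.0,5.7],[0,1.8,5.7],[0,2.4,5.7],[0,2.4,5.7]], turn=[[0,0,0],[0,0,0],[0,0,0],[0,0,0],[0,0,0],[0,0,0],[0,0,0]])

```text
time: 2.55
position: [0.5011, -0.1151, 0.1537]
tool_rot: [0.998, 0.061, 0.001, 0.0]
ft_force: [0.1, 0.7, 0.3]
grip_width: 0.087
grip_force: 0.0
```

```bash
python3 - <<'E'
from h import *
o=robot.get_obs();print(o["position"],cmd(),o["ft_force"])
phi=-3.03;w=1.44/8
T=[];p=phi
for d in(.02,.045,.07,.095,.12,.145,.165,.18,.18): p+=d;T.append(tcp(p,.0275,.153))
az=T[-1][3]
T.append(tcp(p+w,.017,.153,az)); T.append(tcp(p+2*w,.010,.17,az)); T.append(tcp(p+3*w,.005,.205,az))
print(p+3*w,[np.linalg.norm(np.array(a)[:3]-np.array(b)[:3]) for a,b in zip(T[1:],T)]); rows(T)
E
```

```text
[ 0.50111199 -0.11506834  0.15371288] [ 0.50089799 -0.11454038  0.153      -1.44797934] [0.07439036 0.659233   0.31000846]
-1.4699999999999993 [np.float64(0.004450133597891501), np.float64(0.006921600793546137), np.float64(0.009391986503158697), np.float64(0.011860904733988098), np.float64(0.014327969722583758), np.float64(0.016300028329333457), np.float64(0.017778013382613367), np.float64(0.017778013382613107), np.float64(0.007733918375118501), np.float64(0.01992498825520613), np.float64(0.037056158477924574)]
delta_pos [[0.0,0.5,-0.0],[0.2,0.9,-0.0],[0.4,1.5,-0.0],[0.8,2.4,-0.0],[1.5,3.4,-0.0],[2.4,4.5,-0.0],[3.6,5.6,-0.0],[5.1,6.5,-0.0],[6.8,7.1,-0.0],[7.5,7.1,-0.0],[8.6,7.1,-1.7],[9.8,7.1,-5.2]]
turn [[0,0,-0.009],[0,0,-0.054],[0,0,-0.124],[0,0,-0.219],[0,0,-0.339],[0,0,-0.484],[0,0,-0.649],[0,0,-0.829],[0,0,-1.009],[0,0,-1.009],[0,0,-1.009],[0,0,-1.009]] 12
```

Request:
play_rows(gripper=[-1,-1,-1,-1,-1,-1,-1,-1,-1,-1,-1,-1], delta_pos=[[0,0.5,0],[0.2,0.9,0],[0.4,1.5,0],[0.8,2.4,0],[1.5,3.4,0],[2.4,4.5,0],[3.6,5.6,0],[5.1,6.5,0],[6.8,7.1,0],[7.5,7.1,0],[8.6,7.1,-1.7],[9.8,7.1,-5.2]], turn=[[0,0,-0.009],[0,0,-0.054],[0,0,-0.124],[0,0,-0.219],[0,0,-0.339],[0,0,-0.484],[0,0,-0.649],[0,0,-0.829],[0,0,-1.009],[0,0,-1.009],[0,0,-1.009],[0,0,-1.009]])

```text
time: 4.05
position: [0.6051, -0.1716, 0.2038]
tool_rot: [0.845, 0.535, -0.002, -0.003]
ft_force: [0.4, -0.4, 0.1]
grip_width: 0.0869
grip_force: 0.0
```

```bash
python3 - <<'E'
from h import *
for i in range(2):
    t,o,im=look();print(t,o)
cv2.imwrite("pics/s2.png",im[...,::-1])
ob=robot.get_obs();print(ob["position"],cmd(),np.arctan2(*(ob["position"][:2]-C)[::-1]))
E
```

```text
4.1 {'knob': [(144, -1.436, 0.091)], 'mark': [(38, -2.444, 0.127), (2, -2.888, 0.128), (4, -3.009, 0.128), (41, -1.217, 0.125), (3, -1.788, 0.07), (2, -0.656, 0.127), (7, 1.691, 0.108)]}
4.15 {'knob': [(149, -1.366, 0.092)], 'mark': [(32, -2.41, 0.128), (2, -2.775, 0.128), (3, -2.876, 0.127), (4, -3.009, 0.128), (37, -1.177, 0.125), (8, 1.765, 0.107)]}
[ 0.60975838 -0.17332946  0.2090451 ] [ 0.6068579  -0.17299974  0.205      -0.43897934] -1.3872175166001763
```

```bash
cat >> h.py <<'E'
def plan(phi,w,n=12,z=.21,lead=.03):
    c0,c1=.12,.03; T=[]; az=cmd()[3]
    for k in range(1,n+1):
        t=.125*k+lead; tt=np.linspace(0,t,50); e=np.maximum((w+c0/c1)*np.exp(-c1*tt)-c0/c1,0)
        T.append(tcp(phi+np.trapezoid(e,tt),0,z,az))
    print("end w",e[-1],"phi",phi+np.trapezoid(e,tt)); rows(T)
E
python3 -c "
from h import *
plan(-1.305,1.45)"
```

```text
end w 1.20549921783455 phi 0.7250266681332314
delta_pos [[2.2,2.3,-0.5],[3.6,3.2,-0.5],[5.1,3.8,-0.5],[6.7,4.1,-0.5],[8.3,4.2,-0.5],[9.9,4.0,-0.5],[11.4,3.5,-0.5],[12.8,2.8,-0.5],[14.0,2.0,-0.5],[15.0,0.9,-0.5],[15.9,-0.3,-0.5],[16.6,-1.5,-0.5]]
turn [[0,0,-0.0],[0,0,-0.0],[0,0,-0.0],[0,0,-0.0],[0,0,-0.0],[0,0,-0.0],[0,0,-0.0],[0,0,-0.0],[0,0,-0.0],[0,0,-0.0],[0,0,-0.0],[0,0,-0.0]] 12
```

View pics/s2.png

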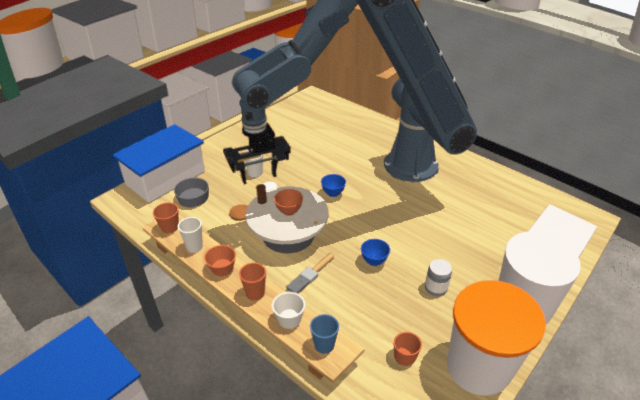

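The scene view shows the gripper clear above the turning knob at (262,192), with the bowl still in the middle. I keep following.

Request:
play_rows(gripper=[-1,-1,-1,-1,-1,-1,-1,-1,-1,-1,-1,-1], delta_pos=[[2.2,2.3,-0.5],[3.6,3.2,-0.5],[5.1,3.8,-0.5],[6.7,4.1,-0.5],[8.3,4.2,-0.5],[9.9,4.0,-0.5],[11.4,3.5,-0.5],[12.8,2.8,-0.5],[14.0,2.0,-0.5],[15.0,0.9,-0.5],[15.9,-0.3,-0.5],[16.6,-1.5,-0.5]], turn=[[0,0,0],[0,0,0],[0,0,0],[0,0,0],[0,0,0],[0,0,0],[0,0,0],[0,0,0],[0,0,0],[0,0,0],[0,0,0],[0,0,0]])

```text
time: 5.65
position: [0.6629, -0.0152, 0.2103]
tool_rot: [0.844, 0.536, -0.0, -0.0]
ft_force: [0.3, 0.0, -0.2]
grip_width: 0.0872
grip_force: 0.0
```

```bash
cat >> h.py <<'E'
def st():
    t,o,im=look();ob=robot.get_obs();print("pic t",t-.05,"knob",o.get("knob"),"mark",[m for m in o.get("mark",[]) if abs(m[2]-.106)<.008])
    print("tcp phase",np.arctan2(*(ob["position"][:2]-C)[::-1]),ob["position"]); return im
E
python3 -c "
from h import *
st()"
```

```text
pic t 5.65 knob [(180, 0.677, 0.095)] mark []
tcp phase 0.7595972308599102 [ 0.66152008 -0.01356272  0.21021581]
```

```bash
python3 -c "
from h import *
plan(.735,1.185)"
```

```text
end w 0.9523877879765399 phi 2.3687409677561115
delta_pos [[0.5,-1.8,0.0],[0.7,-3.1,0.0],[0.7,-4.5,0.0],[0.6,-5.8,0.0],[0.2,-7.0,0.0],[-0.3,-8.2,0.0],[-1.0,-9.3,0.0],[-1.7,-10.2,0.0],[-2.6,-11.1,0.0],[-3.6,-11.8,0.0],[-4.6,-12.3,0.0],[-5.6,-12.8,0.0]]
turn [[0,0,-0.0],[0,0,-0.0],[0,0,-0.0],[0,0,-0.0],[0,0,-0.0],[0,0,-0.0],[0,0,-0.0],[0,0,-0.0],[0,0,-0.0],[0,0,-0.0],[0,0,-0.0],[0,0,-0.0]] 12
```

Request:
play_rows(gripper=[-1,-1,-1,-1,-1,-1,-1,-1,-1,-1,-1,-1], delta_pos=[[0.5,-1.8,0],[0.7,-3.1,0],[0.7,-4.5,0],[0.6,-5.8,0],[0.2,-7.0,0],[-0.3,-8.2,0],[-1.0,-9.3,0],[-1.7,-10.2,0],[-2.6,-11.1,0],[-3.6,-11.8,0],[-4.6,-12.3,0],[-5.6,-12.8,0]], turn=[[0,0,0],[0,0,0],[0,0,0],[0,0,0],[0,0,0],[0,0,0],[0,0,0],[0,0,0],[0,0,0],[0,0,0],[0,0,0],[0,0,0]])

```text
time: 7.2
position: [0.5236, -0.013, 0.2103]
tool_rot: [0.844, 0.536, 0.0, 0.0]
ft_force: [-0.2, 0.3, -0.5]
grip_width: 0.0873
grip_force: 0.0
```

```bash
python3 -c "
from h import *
st()"
```

```text
pic t 7.2 knob [(170, 2.386, 0.098)] mark [(19, -2.134, 0.1), (10, -0.728, 0.103)]
tcp phase 2.3871524773365214 [ 0.52227518 -0.01348195  0.2101465 ]
```

```bash
python3 -c "
from h import *
plan(2.43,.988)"
```

```text
end w 0.7642257061575659 phi 3.769143673513496
delta_pos [[-2.0,-0.4,0.0],[-3.1,-0.5,0.0],[-4.2,-0.4,0.0],[-5.3,-0.2,0.0],[-6.3,0.1,0.0],[-7.3,0.5,0.0],[-8.2,1.0,0.0],[-9.0,1.5,0.0],[-9.7,2.2,0.0],[-10.4,2.9,0.0],[-11.0,3.6,0.0],[-11.5,4.4,0.0]]
turn [[0,0,-0.0],[0,0,-0.0],[0,0,-0.0],[0,0,-0.0],[0,0,-0.0],[0,0,-0.0],[0,0,-0.0],[0,0,-0.0],[0,0,-0.0],[0,0,-0.0],[0,0,-0.0],[0,0,-0.0]] 12
```

Request:
play_rows(gripper=[-1,-1,-1,-1,-1,-1,-1,-1,-1,-1,-1,-1], delta_pos=[[-2.0,-0.4,0],[-3.1,-0.5,0],[-4.2,-0.4,0],[-5.3,-0.2,0],[-6.3,0.1,0],[-7.3,0.5,0],[-8.2,1.0,0],[-9.0,1.5,0],[-9.7,2.2,0],[-10.4,2.9,0],[-11.0,3.6,0],[-11.5,4.4,0]], turn=[[0,0,0],[0,0,0],[0,0,0],[0,0,0],[0,0,0],[0,0,0],[0,0,0],[0,0,0],[0,0,0],[0,0,0],[0,0,0],[0,0,0]])

```text
time: 8.75
position: [0.5153, -0.1357, 0.2102]
tool_rot: [0.844, 0.536, 0.0, -0.0]
ft_force: [-0.6, 0.4, 0.1]
grip_width: 0.0871
grip_force: 0.0
```

```bash
python3 -c "
from h import *
st()"
```

```text
pic t 8.75 knob [(121, -2.439, 0.102)] mark [(12, 0.736, 0.107)]
tcp phase -2.493089490858045 [ 0.51635248 -0.13685646  0.21036375]
```

```bash
sed -i 's/c0,c1=.12,.03/c0,c1=.10,.025/' h.py; python3 -c "
from h import *
plan(-2.41,.84)"
```

```text
end w 0.6583658968531259 phi -1.264635505192602
delta_pos [[-0.8,2.1,0.0],[-1.0,3.0,0.0],[-1.1,3.9,0.0],[-1.1,4.9,0.0],[-1.1,5.8,0.0],[-0.9,6.7,0.0],[-0.7,7.5,0.0],[-0.4,8.3,0.0],[-0.0,9.1,0.0],[0.4,9.8,0.0],[0.9,10.4,0.0],[1.4,11.0,0.0]]
turn [[0,0,-0.0],[0,0,-0.0],[0,0,-0.0],[0,0,-0.0],[0,0,-0.0],[0,0,-0.0],[0,0,-0.0],[0,0,-0.0],[0,0,-0.0],[0,0,-0.0],[0,0,-0.0],[0,0,-0.0]] 12
```

Request:
play_rows(gripper=[-1,-1,-1,-1,-1,-1,-1,-1,-1,-1,-1,-1], delta_pos=[[-0.8,2.1,0],[-1.0,3.0,0],[-1.1,3.9,0],[-1.1,4.9,0],[-1.1,5.8,0],[-0.9,6.7,0],[-0.7,7.5,0],[-0.4,8.3,0],[0,9.1,0],[0.4,9.8,0],[0.9,10.4,0],[1.4,11.0,0]], turn=[[0,0,0],[0,0,0],[0,0,0],[0,0,0],[0,0,0],[0,0,0],[0,0,0],[0,0,0],[0,0,0],[0,0,0],[0,0,0],[0,0,0]])

```text
time: 10.3
position: [0.6209, -0.169, 0.2102]
tool_rot: [0.844, 0.536, -0.0, -0.0]
ft_force: [0.1, 0.1, 0.0]
grip_width: 0.0876
grip_force: 0.0
```

```bash
python3 -c "
from h import *
st()"
```

```text
pic t 10.299999999999999 knob [(157, -1.227, 0.092)] mark [(7, 1.917, 0.107)]
tcp phase -1.250903518748987 [ 0.62195915 -0.16883154  0.21031624]
```

```bash
sed -i 's/c0,c1=.10,.025/c0,c1=.09,.025/' h.py; python3 -c "
from h import *
plan(-1.2,.69)"
```

```text
end w 0.529006135847089 phi -0.26824510687526115
delta_pos [[1.2,1.1,0.0],[1.8,1.6,0.0],[2.5,2.0,0.0],[3.2,2.3,0.0],[3.9,2.6,0.0],[4.6,2.8,0.0],[5.3,2.9,0.0],[6.0,3.0,0.0],[6.6,3.1,0.0],[7.3,3.1,0.0],[7.9,3.0,0.0],[8.6,3.0,0.0]]
turn [[0,0,-0.0],[0,0,-0.0],[0,0,-0.0],[0,0,-0.0],[0,0,-0.0],[0,0,-0.0],[0,0,-0.0],[0,0,-0.0],[0,0,-0.0],[0,0,-0.0],[0,0,-0.0],[0,0,-0.0]] 12
```

Request:
play_rows(gripper=[-1,-1,-1,-1,-1,-1,-1,-1,-1,-1,-1,-1], delta_pos=[[1.2,1.1,0],[1.8,1.6,0],[2.5,2.0,0],[3.2,2.3,0],[3.9,2.6,0],[4.6,2.8,0],[5.3,2.9,0],[6.0,3.0,0],[6.6,3.1,0],[7.3,3.1,0],[7.9,3.0,0],[8.6,3.0,0]], turn=[[0,0,0],[0,0,0],[0,0,0],[0,0,0],[0,0,0],[0,0,0],[0,0,0],[0,0,0],[0,0,0],[0,0,0],[0,0,0],[0,0,0]])

```text
time: 11.85
position: [0.6842, -0.1037, 0.2102]
tool_rot: [0.844, 0.536, -0.0, -0.0]
ft_force: [0.3, -0.1, 0.2]
grip_width: 0.0873
grip_force: 0.0
```

```bash
python3 -c "
from h import *
st()"
```

```text
pic t 11.85 knob [(160, -0.268, 0.094)] mark [(10, 2.819, 0.106)]
tcp phase -0.24896367581125156 [ 0.68460414 -0.10276725  0.21027386]
```

```bash
python3 -c "
from h import *
plan(-.245,.535)"
```

```text
end w 0.3798229304726606 phi 0.45408309628689947
delta_pos [[0.9,-0.3,0.0],[1.5,-0.4,0.0],[2.1,-0.7,0.0],[2.6,-0.9,0.0],[3.1,-1.2,0.0],[3.6,-1.5,0.0],[4.0,-1.8,0.0],[4.4,-2.1,0.0],[4.8,-2.4,0.0],[5.1,-2.7,0.0],[5.5,-3.1,0.0],[5.8,-3.4,0.0]]
turn [[0,0,-0.0],[0,0,-0.0],[0,0,-0.0],[0,0,-0.0],[0,0,-0.0],[0,0,-0.0],[0,0,-0.0],[0,0,-0.0],[0,0,-0.0],[0,0,-0.0],[0,0,-0.0],[0,0,-0.0]] 12
```

Request:
play_rows(gripper=[-1,-1,-1,-1,-1,-1,-1,-1,-1,-1,-1,-1], delta_pos=[[0.9,-0.3,0],[1.5,-0.4,0],[2.1,-0.7,0],[2.6,-0.9,0],[3.1,-1.2,0],[3.6,-1.5,0],[4.0,-1.8,0],[4.4,-2.1,0],[4.8,-2.4,0],[5.1,-2.7,0],[5.5,-3.1,0],[5.8,-3.4,0]], turn=[[0,0,0],[0,0,0],[0,0,0],[0,0,0],[0,0,0],[0,0,0],[0,0,0],[0,0,0],[0,0,0],[0,0,0],[0,0,0],[0,0,0]])

```text
time: 13.4
position: [0.6779, -0.0368, 0.2102]
tool_rot: [0.844, 0.536, -0.0, -0.0]
ft_force: [0.3, -0.4, 0.5]
grip_width: 0.0869
grip_force: 0.0
```

```bash
python3 -c "
from h import *
st()"
```

```text
pic t 13.399999999999999 knob [(176, 0.403, 0.095)] mark [(10, -2.786, 0.105)]
tcp phase 0.4674459025638761 [ 0.67763231 -0.03622793  0.21024372]
```

```bash
sed -i 's/c0,c1=.09,.025/c0,c1=.10,.025/' h.py; python3 -c "
from h import *
plan(.42,.34)"
```

```text
end w 0.17712975048400104 phi 0.8148103114595265
delta_pos [[0.1,-0.2,0.0],[0.3,-0.5,0.0],[0.5,-0.8,0.0],[0.7,-1.1,0.0],[0.8,-1.3,0.0],[1.0,-1.6,0.0],[1.1,-1.9,0.0],[1.2,-2.1,0.0],[1.3,-2.4,0.0],[1.4,-2.6,0.0],[1.5,-2.8,0.0],[1.6,-3.0,0.0]]
turn [[0,0,-0.0],[0,0,-0.0],[0,0,-0.0],[0,0,-0.0],[0,0,-0.0],[0,0,-0.0],[0,0,-0.0],[0,0,-0.0],[0,0,-0.0],[0,0,-0.0],[0,0,-0.0],[0,0,-0.0]] 12
```

Request:
play_rows(gripper=[-1,-1,-1,-1,-1,-1,-1,-1,-1,-1,-1,-1], delta_pos=[[0.1,-0.2,0],[0.3,-0.5,0],[0.5,-0.8,0],[0.7,-1.1,0],[0.8,-1.3,0],[1.0,-1.6,0],[1.1,-1.9,0],[1.2,-2.1,0],[1.3,-2.4,0],[1.4,-2.6,0],[1.5,-2.8,0],[1.6,-3.0,0]], turn=[[0,0,0],[0,0,0],[0,0,0],[0,0,0],[0,0,0],[0,0,0],[0,0,0],[0,0,0],[0,0,0],[0,0,0],[0,0,0],[0,0,0]])

```text
time: 14.95
position: [0.6576, -0.0098, 0.2103]
tool_rot: [0.844, 0.536, 0.0, 0.0]
ft_force: [0.9, 0.3, -0.5]
grip_width: 0.0873
grip_force: 0.0
```

```bash
python3 -c "
from h import *
st()"
```

```text
pic t 14.95 knob [(180, 0.834, 0.095)] mark []
tcp phase 0.8198230661606313 [ 0.6573898  -0.0095671   0.21022507]
```

```bash
python3 -c "
from h import *
plan(.844,.195)"
```

```text
end w 0.037571268036955985 phi 1.0211495982886443
delta_pos [[0.1,-0.6,0.0],[0.2,-0.8,0.0],[0.2,-1.0,0.0],[0.3,-1.1,0.0],[0.3,-1.3,0.0],[0.3,-1.4,0.0],[0.4,-1.5,0.0],[0.4,-1.7,0.0],[0.4,-1.8,0.0],[0.4,-1.8,0.0],[0.4,-1.9,0.0],[0.4,-2.0,0.0]]
turn [[0,0,-0.0],[0,0,-0.0],[0,0,-0.0],[0,0,-0.0],[0,0,-0.0],[0,0,-0.0],[0,0,-0.0],[0,0,-0.0],[0,0,-0.0],[0,0,-0.0],[0,0,-0.0],[0,0,-0.0]] 12
```

Request:
play_rows(gripper=[-1,-1,-1,-1,-1,-1,-1,-1,-1,-1,-1,-1], delta_pos=[[0.1,-0.6,0],[0.2,-0.8,0],[0.2,-1.0,0],[0.3,-1.1,0],[0.3,-1.3,0],[0.3,-1.4,0],[0.4,-1.5,0],[0.4,-1.7,0],[0.4,-1.8,0],[0.4,-1.8,0],[0.4,-1.9,0],[0.4,-2.0,0]], turn=[[0,0,0],[0,0,0],[0,0,0],[0,0,0],[0,0,0],[0,0,0],[0,0,0],[0,0,0],[0,0,0],[0,0,0],[0,0,0],[0,0,0]])

```text
time: 16.5
position: [0.6413, 0.0022, 0.2102]
tool_rot: [0.844, 0.536, -0.0, 0.0]
ft_force: [-0.2, -0.5, 0.5]
grip_width: 0.0872
grip_force: 0.0
```

```bash
python3 -c "
from h import *
st()"
```

```text
pic t 16.5 knob [(170, 1.028, 0.098)] mark [(33, -2.254, 0.113)]
tcp phase 1.0316619319190077 [0.64108095 0.00223891 0.21022398]
```

Request:
play_rows(gripper=[-1,-1,-1,-1,-1,-1,-1,-1,-1,-1,-1,-1], delta_pos=[[0,0,0],[0,0,0],[0,0,0],[0,0,0],[0,0,0],[0,0,0],[0,0,0],[0,0,0],[0,0,0],[0,0,0],[0,0,0],[0,0,0]], turn=[[0,0,0],[0,0,0],[0,0,0],[0,0,0],[0,0,0],[0,0,0],[0,0,0],[0,0,0],[0,0,0],[0,0,0],[0,0,0],[0,0,0]])

```text
time: 18.05
position: [0.6413, 0.0022, 0.2102]
tool_rot: [0.844, 0.536, -0.0, 0.0]
ft_force: [0.4, 1.1, -0.4]
grip_width: 0.0872
grip_force: 0.0
```

```bash
python3 -c "
from h import *
im=st();st()
cv2.imwrite('pics/s3.png',cv2.resize(im[100:270,190:390,::-1],None,fx=3,fy=3))"
```

```text
pic t 18.05 knob [(177, 1.042, 0.097)] mark []
tcp phase 1.029522648655518 [0.64127809 0.00217233 0.21023686]
pic t 18.099999999999998 knob [(179, 1.046, 0.096)] mark []
tcp phase 1.0293827596185297 [0.64129344 0.00217206 0.21026654]
```

View pics/s3.png

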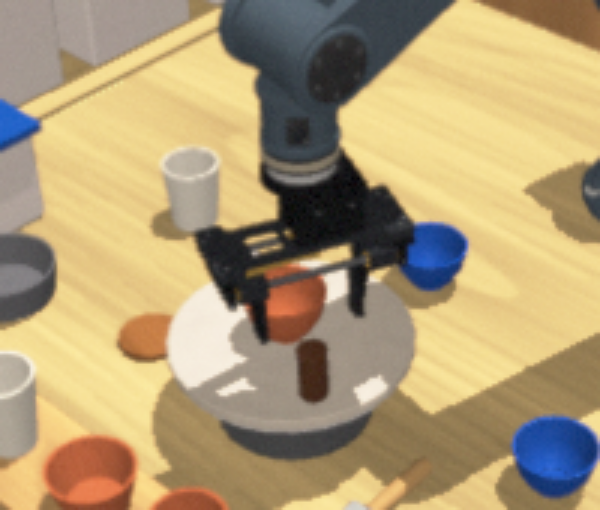

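The knob, at crop position (313,370), stands still under the open gripper. The bowl is upright in the middle and the TCP is about 2 mm from the knob sideways. I wait a little longer, then hand in.

Request:
play_rows(gripper=[-1,-1,-1,-1,-1,-1,-1,-1,-1,-1,-1,-1], delta_pos=[[0,0,0],[0,0,0],[0,0,0],[0,0,0],[0,0,0],[0,0,0],[0,0,0],[0,0,0],[0,0,0],[0,0,0],[0,0,0],[0,0,0]], turn=[[0,0,0],[0,0,0],[0,0,0],[0,0,0],[0,0,0],[0,0,0],[0,0,0],[0,0,0],[0,0,0],[0,0,0],[0,0,0],[0,0,0]])

```text
time: 19.65
position: [0.6413, 0.0022, 0.2103]
tool_rot: [0.844, 0.536, -0.0, -0.0]
ft_force: [-0.6, 0.6, -0.6]
grip_width: 0.087
grip_force: 0.0
```

```bash
python3 -c "
from h import *
st();print(robot.hand_in())"
```

```text
pic t 19.65 knob [(181, 1.046, 0.096)] mark []
tcp phase 1.0293244414460498 [0.64129593 0.00216543 0.21025758]
the job is handed in; nothing more can be done
None
```

I pushed the wheel up to about 1.45 rad/s, followed just above the knob until it coasted to a standstill, and handed the job in at about 20 s; the bowl still stood in the middle, but hand-in returned no verdict.

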